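# Right the spray can and lift the caddy level

## Task

The spray can has tipped over in its bay of the carrying caddy: stand it upright in that same bay and let go of it. Then take the caddy by its handle, lift it about 8 cm off the worktop and finish while still holding it there in the air, level and still, with the can and the glue bottle both standing in their bays. Do not disturb the other things on the worktop.

Things in the scene. Friction and masses are not known exactly. Their poses are not given: they have to be found in the camera images.
- caddy: loose open caddy, 82 (x) by 234 mm (y), 0.32 kg: 6 mm boards, sides blue, rims 66 mm above the underside. Origin on the underside below the handle, z up; its y within 0.5 rad of the robot's left. Compartments in a row along y, 70 mm wide in x: can bay y +40 to +128 mm, up to the end board; empty middle y -34 to +34 mm, under the handle; bottle bay y -94 to -40 mm. Floor 6 mm thick
- handle (a point): centre of the handle grip, 222 mm above the caddy's underside (caddy frame 0, 0, 222 mm): black rubber grip 64 mm long in the caddy's x, 24 mm thick in its y (grasp across these faces from above), 32 mm high, on a hoop of 10 mm steel rod with legs outside the side boards at x = +-46, y = 0. Upright can and bottle end 10 mm or more below its underside
- can_bay (a point): centre of the can bay's floor (caddy frame 0, 84, 6 mm)
- bottle_bay (a point): centre of the bottle bay's floor (caddy frame 0, -67, 6 mm)
- spray_can: blue spray can with a red cap, 54 mm diameter, 184 mm tall, about 0.33 kg; body to 156 mm, then the 30 mm wide cap. Origin at the centre of its underside, z along its axis to the cap. At first it leans about 0.65 rad to the caddy's +y over the end board, its foot in the can bay against the inner cross board; it is loose
- glue_bottle: cream glue bottle with an orange nozzle, 64 by 43 mm and 190 mm tall, 0.27 kg, standing loose in the bottle bay. Origin at the centre of its underside, z up
- screw_box_1: bystander: green card box of screws, 48x68x53 mm, origin at the centre of its underside
- torch: bystander: black pocket torch lying on its side, 33 mm thick, 114 mm long, origin at the centre of its underside
- tape_measure: bystander: yellow tape measure, 46x89x68 mm, origin at the centre of its underside
Things that resemble listed ones, but are neither listed nor needed, are in the scene too. What is shaped like the glue_bottle but green is not meant.

How it is judged:
On the way:
1. the can stands upright on the floor of its bay, let go, with the caddy on the worktop (angle between spray_can's own z axis and vertical below 0.1 rad and horizontal distance between spray_can and can_bay below 0.03 m and z of spray_can in the frame of can_bay below 0.006 m and contact force between the fingers and spray_can below 0.2 N and height (world z) of caddy below 0.006 m), for 0.2 s.
At the end, for the whole second after the job is handed in: Held by the handle grip (TCP within 35 mm, over 2 N), the caddy is 50 to 120 mm above the worktop, level within 0.09 rad, still (20 mm/s, 0.1 rad/s); can and bottle untouched, upright within 0.15 rad, within 30 and 20 mm of their bay centres; bystanders moved under 20 mm (height (world z) of caddy between 0.05 and 0.12 m and angle between caddy's own z axis and vertical below 0.09 rad and linear speed of caddy below 0.02 m/s and angular speed of caddy below 0.1 rad/s and contact force between the fingers and caddy above 2 N and distance between the grasp point and handle below 0.035 m and contact force between each of the arm, the fingers and spray_can below 0.2 N and contact force between each of the arm, the fingers and glue_bottle below 0.2 N and angle between each of spray_can, glue_bottle's own z axis and vertical below 0.15 rad and distance between spray_can and can_bay below 0.03 m and distance between glue_bottle and bottle_bay below 0.02 m and distance of each of screw_box_1, torch, tape_measure from where it was at the start of the episode below 0.02 m); the arm keeps its last pose, push and grip.
It fails at once if the glue bottle tips over (angle between glue_bottle's own z axis and vertical above 0.5 rad).
It fails at once if the caddy tips over (angle between caddy's own z axis and vertical above 0.4 rad).
It fails at once if a bystander is disturbed (distance of any of screw_box_1, torch, tape_measure from where it was at the start of the episode above 0.02 m).
It also fails if it takes over 58 s, if anything falls off the work surface, if the arm or the gripper's body presses on something with over 40 N, if the wrist force passes 120 N, or if a joint passes its speed limit or range.

## Robot

A 7-joint arm with a two-finger parallel gripper is mounted at the origin on a cart in front of the work surface, level with it; the furniture and walls round the work are solid. World frame = base frame: x ahead of the robot, y to its left, z up, the work surface at z = 0. Lengths are in m, angles in rad, forces in N, time in s.
With the tool pointing down it reaches from about 0.425 to 0.825 m from the base axis. Payload 3.6 kg.
Tool frame: the origin (TCP) lies between the finger pads, 19 mm behind the fingertips; this is the grasp point; z points along the fingers, y is the line along which they close (so a half turn about z gives the same grasp; the last joint's range is limited). The gripper opens to 93 mm and grips with 3 to 60 N. Pads are 15 mm wide; open, the fingers measure 128 mm over their backs; the gripper's body (75 mm by 188 mm) begins 65 mm behind the grasp point.
Start: joints at [-1.192, 0.615, -0.013, 1.423, 0.008, 1.103, -0.04], TCP at [0.256, 0.597, 0.237] pointing down, gripper open.
Joint ranges: [-3.12, 3.12], [-0.3, 2.06], [-1.34, 1.32], [0.26, 2.42], [-1.36, 4.5], [0.01, 1.98], [-2.84, 2.84]. Speed limits (rad/s): [2.79, 2.79, 3.14, 3.14, 3.14, 3.14, 3.14].

## Interface

Orientations are given as [roll, pitch, yaw] about the fixed x, y, z axes, in that order (R = Rz(yaw) Ry(pitch) Rx(roll)).
In Python, from cell import env gives the robot as it stands. The module is installed in compiled form; this text tells all that it offers.
- The arm moves only by the tool pendant, called in YAML: its name, and indented under it one key for each argument. Schema: {"type":"object","properties":{"increments":{"type":"array","items":{"type":"number"},"minItems":6,"maxItems":48},"finger_gap":{"type":"number"},"only":{"type":"string"},"quiet":{"type":"boolean"},"lines":{"type":"string"}},"required":["increments"],"additionalProperties":false}. increments is one flat list of numbers that holds 1 to 8 rows one after another, with no inner brackets; each row has 6 numbers: dx, dy, dz in m, then a rotation vector rx, ry, rz in rad; each row shifts and turns the commanded pose from where the row before left it, along the tool's axes as they then stand; what a row does not reach is not made up. A row lasts 1/12 s, in which the tool goes at most 0.0417 m and 0.125 rad, less where a joint would pass 70% of its speed; a pose out of reach is approached as far as the arm can. finger_gap is the finger opening in m, set as the call begins (left out keeps the last). The fingers move at their own pace and stop on an object; the grip force is fixed at half the most. Time passes only in rows, so rows that do not move let the fingers close. The tool returns the time, the measured TCP pose, the force, the opening and the grip force at its end. only (a regular expression) keeps the lines of the reply that match it, lines (a string "A,B") keeps lines A to B, and quiet returns only ok. Input that does not fit is refused with a message, and nothing moves.
- env.sense(): the state, without advancing time (a new reading comes with each control period).
- env.read_camera(name): name is "side" or "top"; returns (picture, depth): 384x512x3 uint8, red, green, blue; 384x512 float32, m along the optical axis (not along the pixel's ray), 0 where there is no reading.
- env.camera_model(name): a dict with "camera_matrix" (3x3 intrinsics, pixels), "distortion" ([k1, k2, p1, p2, k3] as OpenCV has them; the pictures are not rectified), "R" (3x3) and "t" (3): a world point X has camera coordinates R X + t. Camera axes: x right, y down, z forward; pixel columns grow to the right and rows downward; lengths in m; the calibration is good to about 2 mm. A picture is of the moment at which its call begins. camera_model takes no time and is no camera call.
- env.hand_in(): hands the job in; it is judged then, once.
The state is a dict: "time": time; "q": joint angles; "joint_vel": joint speeds; "tau": joint torques, N m; "tool_pos": TCP position; "tcp_rot": TCP orientation; "wrist_force": force on the tool from outside, world axes, zero at the start; "ft_torque": the same for the moment, N m; "gripper_width": finger opening in m; "grasp_force": force on a finger pad.
Only numpy, scipy, OpenCV 4.12 (cv2) and the standard library are available. Lean on these libraries where they do the work, as an engineer would, in place of code of your own. Each camera call takes 0.05 s, during which the arm holds its last target. There are 200 camera calls.

## Working session

There is one attempt and no reset: what is moved stays moved. The work goes in short steps, Python scripts to look and compute and a tool call to move; the robot and the scene stay as the last step left them, time stands still between calls to the robot, and variables do not carry over. Pictures are saved under pics/ and viewed, at most 10 in all, crops included, and the job is handed in when it is done.

```bash
mkdir -p pics
```

Create h.py:
```python
import numpy as np,cv2
from cell import env
def grab(n,tag):
    p,d=env.read_camera(n); np.savez(f'{tag}_{n}.npz',p=p,d=d); return p,d
def cloud(n,d):
    m=env.camera_model(n);K=np.array(m['camera_matrix']);D=np.array(m['distortion']);R=np.array(m['R']);t=np.array(m['t'])
    h,w=d.shape;u,v=np.meshgrid(np.arange(w),np.arange(h))
    xy=cv2.undistortPoints(np.stack([u,v],-1).reshape(-1,1,2).astype(float),K,D).reshape(h,w,2)
    c=np.dstack([xy*d[...,None],d]); return (c-t)@R   # world
```

Run:
```python
from h import *
ps=[]
for n in('top','side'):
    p,d=grab(n,'a');ps.append(p);m=env.camera_model(n);R=np.array(m['R']);print(n,(-R.T@m['t']).round(3),R[2].round(2),(d>0).mean())
    cv2.imwrite(f'pics/a_{n}.png',cv2.resize(p[...,::-1],(800,600)))
print(env.sense())
```

```text
top [0.173 0.128 1.383] [ 0.29 -0.07 -0.95] 0.9962666829427084
side [ 0.282 -0.712  0.824] [ 0.27  0.73 -0.63] 0.9962870279947916
{'time': 0.1, 'q': array([-1.19247746,  0.61581919, -0.01264672,  1.42471428,  0.00808304,
        1.10340829, -0.0403935 ]), 'joint_vel': array([-1.44465394e-04,  3.84263056e-05,  1.96444619e-03, -2.81523154e-03,
        2.00355920e-04, -6.09373809e-05,  7.43228298e-04]), 'tau': array([ 1.34141457e-03, -4.60042119e+01,  2.10145195e-01, -1.66244781e+01,
       -6.11556438e-02,  1.68674049e-02,  1.13489680e-04]), 'tool_pos': array([0.25571237, 0.59686636, 0.2364071 ]), 'tcp_rot': array([-3.13929274e+00, -4.37819292e-06,  2.73686261e+00]), 'wrist_force': array([-0.51594691, -0.34167959, -0.44158173]), 'ft_torque': array([-0.01387991, -0.00138955, -0.00237267]), 'grasp_force': 0.0, 'gripper_width': 0.09326908959911284}
```

View pics/a_top.png

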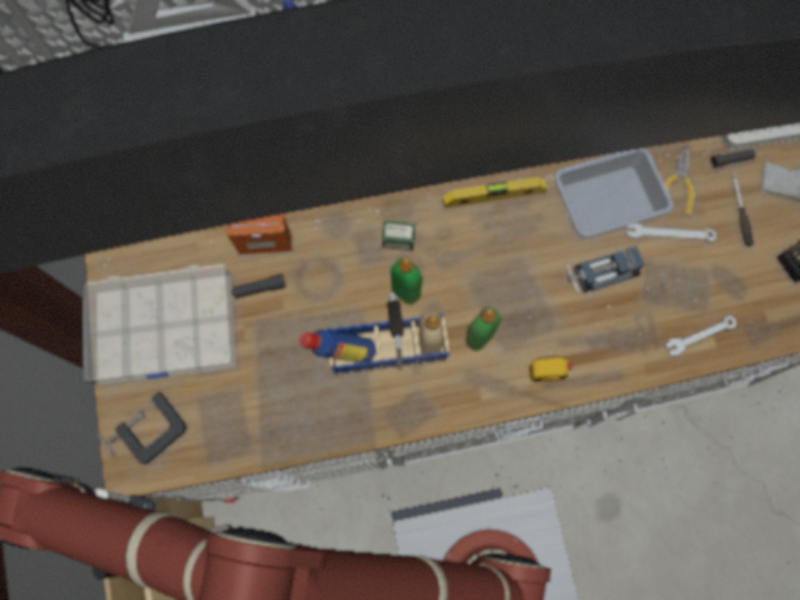

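View pics/a_side.png

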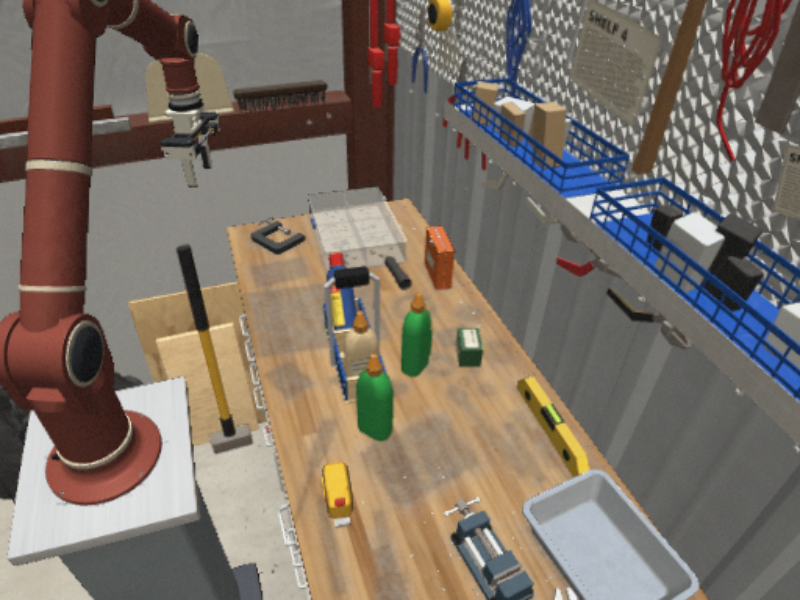

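Top view (800x600): the caddy is at about (390,342) and the can leans left with its red cap at (310,341). The cream bottle is at (432,330), and the black grip at (395,318). Green look-alike bottles are at (405,280) and (483,328); the cream one in the bay is the one meant. Bystanders are the screw box at (398,235), torch at (258,286) and tape at (550,368). Next I'll measure these and view a crop.

Run:
```python
from h import *
for n in('top','side'):
    f=np.load(f'a_{n}.npz');p,d=f['p'],f['d'];W=cloud(n,d);hsv=cv2.cvtColor(p,cv2.COLOR_RGB2HSV);H,S,V=[hsv[...,i].astype(int) for i in range(3)]
    x,y,z=W[...,0],W[...,1],W[...,2]
    ok=(d>0)&(x>.3)&(x<.9)&(y>-.25)&(y<.6)&(z<.35)
    def st(name,m):
        m=m&ok
        if m.sum()<5: print(n,name,m.sum());return
        q=W[m];print(n,name,m.sum(),'med',np.median(q,0).round(3),'lo',np.percentile(q,3,axis=0).round(3),'hi',np.percentile(q,97,axis=0).round(3))
        return q
    st('redcap',((H<6)|(H>174))&(S>150)&(z>.08))
    blue=(H>105)&(H<128)&(S>120)
    q=st('rim',blue&(z>.05)&(z<.072)&(y<.40))
    if q is not None:
        r=cv2.minAreaRect((q[:,:2]*1000).astype(np.float32));print('  rect',r,cv2.boxPoints(r).round(0).tolist())
    st('canblue',blue&(z>.085))
    g=st('grip',(V<70)&(z>.19)&(z<.26))
    if g is not None:
        r=cv2.minAreaRect((g[g[:,2]>.225][:,:2]*1000).astype(np.float32));print('  rect',r)
    st('nozzle',(H>8)&(H<20)&(S>150)&(z>.15))
    st('cream',(H>12)&(H<28)&(S<140)&(z>.1)&(z<.18))
    gm=((H>50)&(H<75)&(S>150)&(z>.06)&ok).astype(np.uint8)
    k,l,s,c=cv2.connectedComponentsWithStats(gm)
    for i in range(1,k):
        if s[i,4]>30: st('green%d'%i,l==i)
    st('torch',(V<60)&(z>.01)&(z<.05)&(x>.45)&(y>.2))
    u=p[150:250,170:330] if n=='top' else p[160:290,190:320]
    cv2.imwrite(f'pics/b_{n}.png',cv2.resize(u[...,::-1],None,fx=3.5,fy=3.5,interpolation=2))
a,b=[cv2.imread(f'pics/b_{n}.png') for n in('top','side')]
hh=max(a.shape[0],b.shape[0]);P=lambda i:cv2.copyMakeBorder(i,0,hh-i.shape[0],0,0,0)
o=np.hstack([P(a),P(b)]);s=800/o.shape[1];cv2.imwrite('pics/b.png',cv2.resize(o,None,fx=s,fy=s))
```

```text
top redcap 75 med [0.495 0.236 0.167] lo [0.484 0.224 0.155] hi [0.508 0.252 0.174]
top rim 140 med [0.524 0.153 0.064] lo [0.453 0.091 0.051] hi [0.534 0.203 0.071]
  rect ((490.1588134765625, 107.06964111328125), (200.93240356445312, 80.4974136352539), 86.07293701171875) [[443.0, 10.0], [523.0, 4.0], [537.0, 205.0], [457.0, 210.0]]
top canblue 197 med [0.498 0.201 0.137] lo [0.475 0.162 0.09 ] hi [0.515 0.223 0.151]
top grip 157 med [0.486 0.081 0.238] lo [0.461 0.071 0.234] hi [0.515 0.092 0.243]
  rect ((487.0316467285156, 80.42376708984375), (22.298152923583984, 58.66631317138672), 82.55134582519531)
top nozzle 92 med [0.482 0.019 0.183] lo [ 0.468 -0.096  0.168] hi [0.603 0.046 0.196]
top cream 313 med [0.471 0.02  0.144] lo [ 0.452 -0.087  0.105] hi [0.603 0.213 0.174]
top green1 111 med [0.59  0.045 0.138] lo [0.578 0.02  0.086] hi [0.609 0.061 0.149]
top torch 48 med [0.662 0.334 0.027] lo [0.66  0.291 0.019] hi [0.664 0.383 0.032]
side redcap 191 med [ 0.788 -0.114  0.318] lo [ 0.484 -0.17   0.153] hi [0.792 0.257 0.348]
side rim 104 med [0.461 0.088 0.064] lo [ 0.442 -0.01
[... 227 characters left out ...]
0.499 0.174 0.107] lo [0.475 0.071 0.086] hi [0.514 0.221 0.209]
side grip 251 med [0.487 0.069 0.231] lo [0.459 0.064 0.213] hi [0.515 0.085 0.239]
  rect ((674.2183837890625, -29.144668579101562), (37.71565246582031, 486.1739501953125), 61.00386428833008)
side nozzle 247 med [0.482 0.003 0.173] lo [ 0.466 -0.105  0.158] hi [0.608 0.037 0.191]
side cream 1409 med [0.872 0.003 0.137] lo [ 0.453 -0.205  0.103] hi [0.878 0.511 0.177]
side green1 418 med [0.592 0.016 0.112] lo [0.574 0.005 0.063] hi [0.624 0.031 0.146]
side green2 558 med [ 0.47  -0.112  0.113] lo [ 0.45  -0.125  0.063] hi [ 0.497 -0.087  0.146]
side torch 70 med [0.66  0.321 0.018] lo [0.455 0.281 0.011] hi [0.684 0.566 0.029]
```

View pics/b.png

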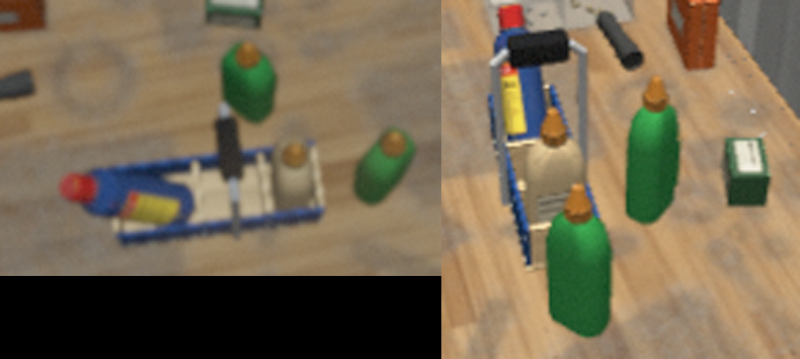

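Time: 58 s total; fine, each call 8 rows =0.67 s.

The crop confirms the cream bottle (295,175) is in the bay, and the green ones (248,80) and (385,165) are look-alikes outside it. The caddy origin is about (0.487, 0.080) with yaw about -0.08, and the bay sizes and can lean agree with the geometry given. I'll approach along the can's axis, starting by turning the tool.

Create g.py:
```python
# usage: g.py cx cy cz tilt  -> target in caddy frame (mm), tilt of tool towards +y ; prints what remains in tool axes
import sys
from h import *
from scipy.spatial.transform import Rotation as Rn
O=np.array([.487,.080,0]);YAW=-.08
try: O,YAW=np.load('caddy.npy',allow_pickle=True)
except Exception: pass
s=env.sense();Rz=Rn.from_euler('z',YAW)
R=Rn.from_euler('xyz',s['tcp_rot'])
a=list(map(float,sys.argv[1:5]));P=O+Rz.apply(np.array(a[:3])/1000);t=a[3]
T=Rz*Rn.from_matrix(np.array([[0,np.cos(t),-np.sin(t)],[1,0,0],[0,-np.sin(t),-np.cos(t)]]).T)
print('shift tool axes',R.inv().apply(P-s['tool_pos']).round(4),'after turn',T.inv().apply(P-s['tool_pos']).round(4),'rotvec',(R.inv()*T).as_rotvec().round(3))
print('caddy pos',(Rz.inv().apply(s['tool_pos']-O)*1000).round(1),'F',s['wrist_force'].round(1),'w',round(s['gripper_width'],4),'gf',s['grasp_force'],'q',s['q'].round(2),'t',s['time'])
```

```bash
sed -i 's/^T=.*/c,n=np.cos(t),np.sin(t)\nT=Rz*Rn.from_matrix(np.array([[0,c,-n],[1,0,0],[0,-n,-c]]).T)/' g.py
```

Run:
```python
import numpy as np
t=.65;c,n=np.cos(t),np.sin(t);M=np.array([[0,c,-n],[1,0,0],[0,-n,-c]]).T;print(np.linalg.det(M))
```

```text
1.0
```

pendant:
  increments: [0,0,0,0,0,0.125,0,0,0,0,0,0.125,0,0,0,0,0,0.125,0,0,0,0,0,0.125,0,0,0,0,0,0.125,0,0,0,0,0,0.125,0,0,0,0,0,0.125,0,0,0,0,0,0.125]
  finger_gap: 0.093

```text
time: 0.77
tool_pos: [0.2556, 0.5971, 0.2368]
tcp_rot: [-3.141, 0.001, 1.731]
wrist_force: [-0.0, 0.3, -0.5]
gripper_width: 0.0929
grasp_force: 0.0
```

pendant:
  increments: [0,0,0,0,0,0.125,0,0,0,0,0,0.125,0,0,0,0,0,0]

```text
time: 1.02
tool_pos: [0.2555, 0.5972, 0.2367]
tcp_rot: [-3.141, 0.002, 1.485]
wrist_force: [-0.4, 0.4, 0.3]
gripper_width: 0.0928
grasp_force: 0.0
```

```bash
python3 g.py 0 200 270 0; python3 g.py 0 188 190 .65
```

```text
shift tool axes [-0.2956  0.2738 -0.0329] after turn [-0.2971  0.2721 -0.0333] rotvec [-0.     0.002 -0.006]
caddy pos [-272.1  497.1  236.7] F [-0.4  0.4  0.3] w 0.0928 gf 0.0 q [-1.38  0.63  0.32  1.43 -0.21  1.11 -1.11] t 1.0167
shift tool axes [-0.3074  0.2739  0.0472] after turn [-0.2178  0.2721  0.2242] rotvec [-0.002 -0.648 -0.006]
caddy pos [-272.1  497.1  236.7] F [-0.4  0.4  0.3] w 0.0928 gf 0.0 q [-1.38  0.63  0.32  1.43 -0.21  1.11 -1.11] t 1.0167
```

pendant:
  increments: [-0.027,0.025,-0.003,0,0,0,-0.027,0.025,-0.003,0,0,0,-0.027,0.025,-0.003,0,0,0,-0.027,0.025,-0.003,0,0,0,-0.027,0.025,-0.003,0,0,0,-0.027,0.025,-0.003,0,0,0,-0.027,0.025,-0.003,0,0,0,-0.027,0.025,-0.003,0,0,0]
  quiet: true

```text
ok
```

pendant:
  increments: [-0.027,0.025,-0.003,0,0,0,-0.027,0.025,-0.003,0,0,0,-0.027,0.025,-0.003,0,0,0,0,0,0,0,0,0,0,0,0,0,0,0]

```text
time: 2.1
tool_pos: [0.5068, 0.2753, 0.2706]
tcp_rot: [3.141, 0.001, 1.483]
wrist_force: [0.2, 0.6, 0.2]
gripper_width: 0.0929
grasp_force: 0.0
```

pendant:
  increments: [0,0,0,0,-0.11,0,0,0,0,0,-0.11,0,0,0,0,0,-0.11,0,0,0,0,0,-0.11,0,0,0,0,0,-0.11,0,0,0,0,0,-0.1,0,0,0,0,0,0,0,0,0,0,0,0,0]

```text
time: 2.77
tool_pos: [0.5036, 0.2809, 0.2683]
tcp_rot: [-3.136, 0.65, 1.496]
wrist_force: [-1.5, -0.2, 0.3]
gripper_width: 0.0931
grasp_force: 0.0
```

```bash
python3 g.py 0 188 190 .65
```

```text
shift tool axes [ 0.0365 -0.0002  0.0705] after turn [ 0.0365 -0.0005  0.0705] rotvec [-0.002 -0.     0.004]
caddy pos [  0.5 201.6 268.3] F [-1.5 -0.2  0.3] w 0.0931 gf 0.0 q [-1.01  0.76  0.51  1.33  0.17  1.54 -0.68] t 2.7667
```

pendant:
  increments: [0.018,-0.001,0.035,0,0,0,0.018,-0.001,0.035,0,0,0,0,0,0,0,0,0,0,0,0.02,0,0,0,0,0,0.02,0,0,0,0,0,0.02,0,0,0,0,0,0.02,0,0,0,0,0,0,0,0,0]

```text
time: 3.43
tool_pos: [0.4972, 0.2132, 0.13]
tcp_rot: [-3.139, 0.652, 1.484]
wrist_force: [-0.5, -0.7, 0.7]
gripper_width: 0.0932
grasp_force: 0.0
```

```bash
python3 g.py 0 140 126 .65
```

Run:
```python
from h import *
p,d=grab('side','c');q,_=grab('top','c')
o=np.hstack([cv2.resize(i[...,::-1],(400,400),interpolation=2) for i in(p[120:290,170:340],q[140:280,150:290])]);cv2.imwrite('pics/c.png',o)
```

```text
shift tool axes [ 0.0076  0.0005 -0.0007] after turn [ 0.0076  0.0005 -0.0007] rotvec [-0.007  0.002 -0.006]
caddy pos [ -0.5 133.5 130. ] F [-0.5 -0.7  0.7] w 0.0932 gf 0.0 q [-0.96  0.85  0.49  1.6   0.16  1.17 -0.73] t 3.4333
```

View pics/c.png

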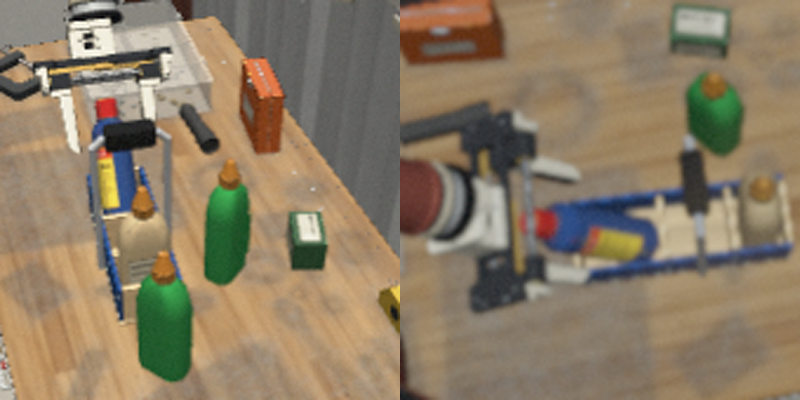

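The side view shows the fingers straddling the can (cap at (105,110), pads either side). The top view shows it about centred, with fingers at (575,180) and (580,275). I'll shift onto the axis and grip.

pendant:
  increments: [0.0075,0,0,0,0,0,0,0,0,0,0,0]

```text
time: 3.7
tool_pos: [0.4991, 0.2256, 0.1252]
tcp_rot: [3.14, 0.646, 1.489]
wrist_force: [-0.9, 0.5, -0.0]
gripper_width: 0.0933
grasp_force: 0.0
```

pendant:
  increments: [0,0,0,0,0,0,0,0,0,0,0,0,0,0,0,0,0,0,0,0,0,0,0,0,0,0,0,0,0,0,0,0,0,0,0,0,0,0,0,0,0,0,0,0,0,0,0,0]
  finger_gap: 0.03

```text
time: 4.37
tool_pos: [0.4983, 0.2226, 0.1247]
tcp_rot: [-3.141, 0.65, 1.487]
wrist_force: [-0.8, 0.8, -0.6]
gripper_width: 0.0519
grasp_force: 30.0
```

pendant:
  increments: [0,0,0,0,0,0,0,0,0,0,0,0,0,0,0,0,0,0,0,0,0,0,0,0]

```text
time: 4.7
tool_pos: [0.4983, 0.2226, 0.1247]
tcp_rot: [-3.141, 0.65, 1.487]
wrist_force: [0.7, -0.2, 1.0]
gripper_width: 0.0514
grasp_force: 30.0
```

```bash
python3 g.py 0 140 126 .65
```

```text
shift tool axes [-0.0032  0.0001  0.0008] after turn [-0.0032  0.0001  0.0008] rotvec [-0.003  0.    -0.003]
caddy pos [-1.000e-01  1.430e+02  1.247e+02] F [ 0.7 -0.2  1. ] w 0.0514 gf 30.000081110629253 q [-0.97  0.86  0.49  1.59  0.15  1.17 -0.73] t 4.7
```

pendant:
  increments: [0,0,-0.008,0,0,0,0,0,-0.008,0,0,0,0,0,-0.009,0,0,0,0,0,0,0,0,0,0,0,0,0,0,0]

```text
time: 5.12
tool_pos: [0.5002, 0.2381, 0.1455]
tcp_rot: [3.14, 0.65, 1.487]
wrist_force: [0.8, -1.9, -0.5]
gripper_width: 0.0515
grasp_force: 30.0
```

```bash
python3 g.py 0 79 160 0
```

Run:
```python
from h import *
p,d=grab('side','d');q,_=grab('top','d')
o=np.hstack([cv2.resize(i[...,::-1],(400,400),interpolation=2) for i in(p[120:290,170:340],q[140:280,150:290])]);cv2.imwrite('pics/d.png',o)
```

```text
shift tool axes [-0.0722 -0.0002  0.0367] after turn [-0.0797 -0.0005 -0.0145] rotvec [ 0.     0.65  -0.004]
caddy pos [  0.5 158.7 145.5] F [ 0.8 -1.9 -0.5] w 0.0515 gf 29.999016437795945 q [-0.98  0.85  0.49  1.54  0.15  1.23 -0.73] t 5.1167
```

View pics/d.png

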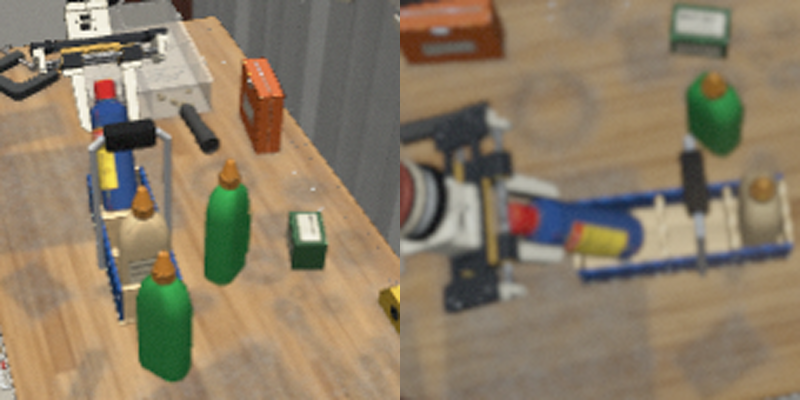

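Can is lifted and held (cap at (522,218) in the top half). Now I'll rotate it upright about its foot.

pendant:
  increments: [-0.014,0,0.0008,0,0.108,0,-0.014,0,0.0008,0,0.108,0,-0.014,0,0.0008,0,0.108,0,0,0,0,0,0,0]

```text
time: 5.55
tool_pos: [0.4981, 0.1919, 0.1678]
tcp_rot: [3.136, 0.326, 1.472]
wrist_force: [1.3, -2.4, -2.4]
gripper_width: 0.0519
grasp_force: 30.0
```

pendant:
  increments: [-0.014,0,0.0008,0,0.108,0,-0.014,0,0.0008,0,0.108,0,-0.014,0,0.0008,0,0.108,0,0,0,0,0,0,0,0,0,0,0,0,0,0,0,0,0,0,0]

```text
time: 6.05
tool_pos: [0.4929, 0.1603, 0.1705]
tcp_rot: [-3.14, 0.003, 1.487]
wrist_force: [-0.0, 0.9, -3.4]
gripper_width: 0.0517
grasp_force: 30.0
```

```bash
python3 g.py 0 84 136 0
```

Run:
```python
from h import *
p,d=grab('side','e');q,dt=grab('top','e')
o=np.hstack([cv2.resize(i[...,::-1],(400,400),interpolation=2) for i in(p[120:290,170:340],q[140:280,150:290])]);cv2.imwrite('pics/e.png',o)
```

```text
shift tool axes [0.0035 0.0006 0.0345] after turn [0.0034 0.0006 0.0345] rotvec [-0.001  0.003 -0.003]
caddy pos [ -0.6  80.6 170.5] F [-0.   0.9 -3.4] w 0.0517 gf 29.997550519942706 q [-0.52  0.5   0.24  1.89 -0.17  0.77 -0.27] t 6.05
```

View pics/e.png

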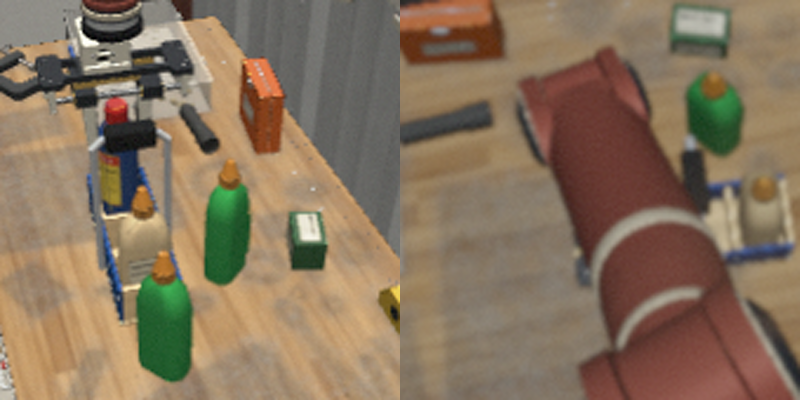

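Side view: the can is upright with its cap at (117,110), centred between the pads. Wrist force equals the can's weight. Lowering.

Run:
```python
from h import *
f=np.load('e_side.npz');W=cloud('side',f['d']);h=cv2.cvtColor(f['p'],cv2.COLOR_RGB2HSV).astype(int);z=W[...,2];x,y=W[...,0],W[...,1]
ok=(x>.4)&(x<.6)&(y>.1)&(y<.25)&(f['d']>0)
m=ok&((h[...,0]<6)|(h[...,0]>174))&(h[...,1]>150);q=W[m];print('cap',len(q),q.min(0).round(3),np.median(q,0).round(3),q.max(0).round(3))
for lo in (.08,.10,.12):
  m=ok&(h[...,0]>100)&(h[...,0]<130)&(h[...,1]>110)&(z>lo)&(z<lo+.02);q=W[m];print('body',lo,len(q),q.min(0).round(3) if len(q) else '',q.max(0).round(3) if len(q) else '')
```

```text
cap 176 [0.401 0.105 0.142] [0.481 0.138 0.298] [0.54  0.164 0.606]
body 0.08 30 [0.489 0.128 0.08 ] [0.518 0.145 0.1  ]
body 0.1 35 [0.491 0.127 0.1  ] [0.52  0.151 0.119]
body 0.12 29 [0.491 0.127 0.12 ] [0.509 0.136 0.139]
```

pendant:
  increments: [0.004,0,0.008,0,0,0,0,0,0.008,0,0,0,0,0,0.006,0,0,0,0,0,0.004,0,0,0,0,0,0,0,0,0,0,0,0,0,0,0]

```text
time: 6.65
tool_pos: [0.4932, 0.1634, 0.1443]
tcp_rot: [-3.141, 0.003, 1.487]
wrist_force: [0.4, -0.2, -2.6]
gripper_width: 0.0518
grasp_force: 30.0
```

```bash
python3 g.py 0 84 136 0
```

```text
shift tool axes [0.0004 0.0005 0.0083] after turn [0.0003 0.0005 0.0083] rotvec [-0.001  0.003 -0.004]
caddy pos [ -0.5  83.7 144.3] F [ 0.4 -0.2 -2.6] w 0.0518 gf 29.997257639124655 q [-0.52  0.54  0.23  1.91 -0.18  0.71 -0.26] t 6.65
```

pendant:
  increments: [0.005,0,0,0,0,0,0,0,0.003,0,0,0,0,0,0.002,0,0,0,0,0,0,0,0,0,0,0,0,0,0,0]

```text
time: 7.07
tool_pos: [0.4937, 0.1683, 0.1398]
tcp_rot: [-3.141, 0.002, 1.487]
wrist_force: [0.2, -0.2, -3.3]
gripper_width: 0.0517
grasp_force: 30.0
```

pendant:
  increments: [0,0,0.0015,0,0,0,0,0,0,0,0,0,0,0,0,0,0,0]

```text
time: 7.32
tool_pos: [0.4941, 0.1683, 0.1389]
tcp_rot: [3.141, 0.002, 1.487]
wrist_force: [-0.3, -0.0, 1.3]
gripper_width: 0.0517
grasp_force: 30.0
```

pendant:
  increments: [0,0,0.0015,0,0,0,0,0,0,0,0,0,0,0,0,0,0,0]

```text
time: 7.57
tool_pos: [0.4941, 0.1682, 0.1388]
tcp_rot: [3.141, 0.001, 1.486]
wrist_force: [-2.2, -2.3, 10.8]
gripper_width: 0.0517
grasp_force: 30.0
```

```bash
python3 g.py 0 84 136 0
```

```text
shift tool axes [-0.0044 -0.      0.0028] after turn [-0.0044 -0.      0.0028] rotvec [ 0.001  0.001 -0.004]
caddy pos [  0.   88.4 138.8] F [-2.2 -2.3 10.8] w 0.0517 gf 30.008583194576204 q [-0.52  0.55  0.23  1.91 -0.19  0.69 -0.27] t 7.5667
```

pendant:
  increments: [0,0,-0.0013,0,0,0,0,0,0,0,0,0,0,0,0,0,0,0]

```text
time: 7.82
tool_pos: [0.4941, 0.1684, 0.1388]
tcp_rot: [3.141, 0.002, 1.487]
wrist_force: [-2.4, -1.1, 5.5]
gripper_width: 0.0514
grasp_force: 30.0
```

pendant:
  increments: [0,0,0,0,0,0,0,0,0,0,0,0,0,0,0,0,0,0,0,0,0,0,0,0,0,0,0,0,0,0,0,0,0,0,0,0,0,0,0,0,0,0,0,0,0,0,0,0]
  finger_gap: 0.09

```text
time: 8.48
tool_pos: [0.4938, 0.1685, 0.1381]
tcp_rot: [-3.142, 0.002, 1.487]
wrist_force: [-0.8, 0.8, 1.1]
gripper_width: 0.0897
grasp_force: 0.0
```

pendant:
  increments: [0,0,-0.015,0,0,0,0,0,-0.025,0,0,0,0,0,-0.035,0,0,0,0,0,-0.035,0,0,0,0,0,-0.035,0,0,0,0,0,-0.035,0,0,0,0,0,0,0,0,0,0,0,0,0,0,0]

```text
time: 9.15
tool_pos: [0.4948, 0.169, 0.3201]
tcp_rot: [3.137, -0.0, 1.487]
wrist_force: [0.0, 0.6, -0.5]
gripper_width: 0.09
grasp_force: 0.0
```

Run:
```python
from h import *
p,d=grab('side','f');q,_=grab('top','f')
o=np.hstack([cv2.resize(i[...,::-1],(400,400),interpolation=2) for i in(p[120:290,170:340],q[140:280,150:290])]);cv2.imwrite('pics/f.png',o)
```

```text
(no output)
```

View pics/f.png

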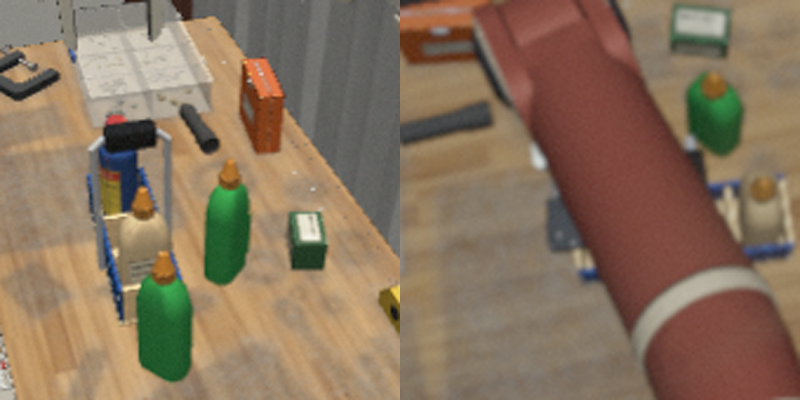

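Let go: the can stands upright in the side view (body (117,180), cap (115,122) behind the grip at (130,135)). I'll turn for the handle and remeasure.

pendant:
  increments: [0,0,0,0,0,-0.121,0,0,0,0,0,-0.121,0,0,0,0,0,-0.121,0,0,0,0,0,-0.121,0,0,0,0,0,-0.121,0,0,0,0,0,-0.121,0,0,0,0,0,-0.121,0,0,0,0,0,-0.121]
  finger_gap: 0.065
  quiet: true

```text
ok
```

pendant:
  increments: [0,0,0,0,0,-0.121,0,0,0,0,0,-0.121,0,0,0,0,0,-0.121,0,0,0,0,0,-0.121,0,0,0,0,0,-0.121,0,0,0,0,0,0,0,0,0,0,0,0]

```text
time: 10.5
tool_pos: [0.4932, 0.1685, 0.3165]
tcp_rot: [-3.138, -0.003, 3.057]
wrist_force: [0.2, -1.1, 0.0]
gripper_width: 0.0651
grasp_force: 0.0
```

```bash
python3 g.py 0 0 320 0
```

Run:
```python
from h import *
for n in('side','top'):
    p,d=grab(n,'g');W=cloud(n,d);h=cv2.cvtColor(p,cv2.COLOR_RGB2HSV).astype(int);x,y,z=W[...,0],W[...,1],W[...,2]
    ok=(x>.4)&(x<.6)&(y>-.05)&(y<.25)&(d>0)
    def st(k,m):
        q=W[m&ok]
        if len(q)>5: print(n,k,len(q),np.percentile(q,2,axis=0).round(3),np.median(q,0).round(3),np.percentile(q,98,axis=0).round(3))
        return q
    st('cap',((h[...,0]<6)|(h[...,0]>174))&(h[...,1]>150)&(z<.25)); st('grip',(h[...,2]<70)&(z>.2)&(z<.245)&(y<.11))
    st('griptop',(h[...,2]<70)&(z>.232)&(z<.243)&(y<.11))
    st('nozzle',(h[...,0]>8)&(h[...,0]<20)&(h[...,1]>150)&(z>.15))
    q=st('rim',(h[...,0]>105)&(h[...,0]<128)&(h[...,1]>120)&(z>.05)&(z<.072))
    if len(q)>9: print(cv2.minAreaRect((q[:,:2]*1000).astype(np.float32)))
    for lo in(.09,.12): st('body',(h[...,0]>100)&(h[...,0]<130)&(h[...,1]>110)&(z>lo)&(z<lo+.02))
```

```text
shift tool axes [-0.0014 -0.0887 -0.0032] after turn [-0.0887  0.0009 -0.0035] rotvec [-0.005 -0.     1.566]
caddy pos [ -0.9  88.7 316.5] F [ 0.2 -1.1  0. ] w 0.0651 gf 0.0 q [-0.33  0.34 -0.05  1.66  0.02  1.14  1.09] t 10.5
side cap 27 [0.474 0.14  0.112] [0.489 0.161 0.188] [0.501 0.172 0.191]
side grip 251 [0.458 0.063 0.211] [0.486 0.069 0.231] [0.515 0.086 0.24 ]
side griptop 121 [0.459 0.065 0.232] [0.488 0.073 0.237] [0.515 0.086 0.24 ]
side nozzle 131 [ 0.411 -0.002  0.157] [0.485 0.008 0.175] [0.599 0.14  0.646]
side rim 85 [ 0.442 -0.016  0.051] [0.45  0.065 0.064] [0.536 0.205 0.07 ]
((489.3460693359375, 94.04446411132812), (233.00135803222656, 78.7339859008789), 85.17862701416016)
side body 30 [0.492 0.134 0.091] [0.501 0.138 0.101] [0.512 0.145 0.11 ]
side body 57 [0.469 0.136 0.122] [0.493 0.139 0.133] [0.512 0.155 0.139]
top nozzle 48 [0.475 0.007 0.166] [0.593 0.034 0.18 ] [0.599 0.206 0.639]
top rim 50 [0.454 0.153 0.051] [0.457 0.179 0.064] [0.535 0.207 0.07 ]
((493.65753173828125, 175.7598114013672), (58.04185485839844, 78.3014144897461), 83.84185791015625)
```

Caddy is where it was, and the can is upright at about (0.49, 0.162), against a bay centre at y 0.1637. Moving to the handle.

pendant:
  increments: [0,-0.03,0,0,0,0,0,-0.03,0,0,0,0,-0.001,-0.029,0,0,0,0,0,0,0,0,0,0,0,0,0,0,0,0]

```text
time: 11.02
tool_pos: [0.4875, 0.0783, 0.3182]
tcp_rot: [-3.139, -0.0, 3.054]
wrist_force: [-0.3, 0.9, 0.2]
gripper_width: 0.0651
grasp_force: 0.0
```

pendant:
  increments: [0,0,0.022,0,0,0,0,0,0.022,0,0,0,0,0,0.02,0,0,0,0,0,0.016,0,0,0,0,0,0.012,0,0,0,0,0,0,0,0,0,0,0,0,0,0,0]

```text
time: 11.6
tool_pos: [0.4873, 0.0812, 0.2259]
tcp_rot: [-3.14, -0.002, 3.061]
wrist_force: [-0.3, 0.2, -0.1]
gripper_width: 0.0645
grasp_force: 0.0
```

```bash
python3 g.py 0 -1 224 0
```

Run:
```python
from h import *
p,d=grab('side','i')
cv2.imwrite('pics/i.png',cv2.resize(p[60:290,120:340][...,::-1],(570,596),interpolation=2))
```

```text
shift tool axes [ 0.0002 -0.0023  0.0019] after turn [-0.0023 -0.0002  0.0019] rotvec [-0.003  0.     1.571]
caddy pos [2.000e-01 1.300e+00 2.259e+02] F [-0.3  0.2 -0.1] w 0.0645 gf 0.0 q [-0.19  0.39 -0.03  1.88  0.01  0.88  1.27] t 11.6
```

View pics/i.png

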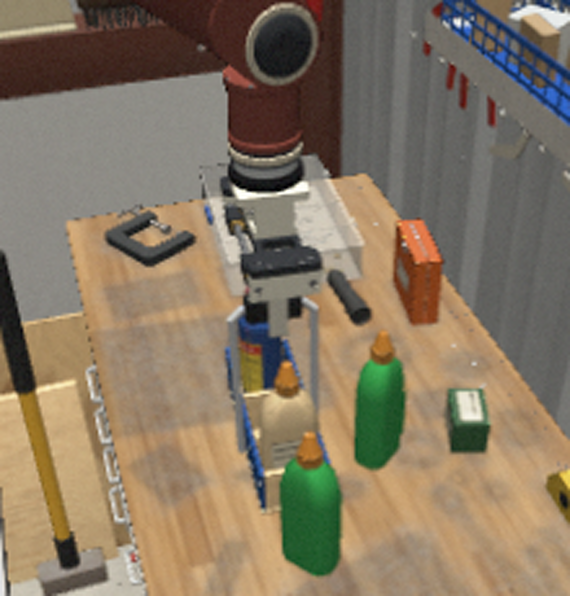

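The fingers straddle the grip (275,305), centred in its x. Close and lift a little.

pendant:
  increments: [0,-0.0015,0.002,0,0,0,0,0,0,0,0,0,0,0,0,0,0,0,0,0,0,0,0,0,0,0,0,0,0,0,0,0,0,0,0,0,0,0,0,0,0,0,0,0,0,0,0,0]
  finger_gap: 0.01

```text
time: 12.32
tool_pos: [0.4877, 0.0802, 0.2245]
tcp_rot: [3.141, 0.001, 3.061]
wrist_force: [1.0, 3.6, -0.6]
gripper_width: 0.0241
grasp_force: 30.0
```

pendant:
  increments: [0,0,0,0,0,0,0,0,0,0,0,0,0,0,0,0,0,0,0,0,0,0,0,0]

```text
time: 12.65
tool_pos: [0.4877, 0.0801, 0.2246]
tcp_rot: [3.141, 0.001, 3.061]
wrist_force: [0.7, 5.3, -0.5]
gripper_width: 0.0241
grasp_force: 30.0
```

pendant:
  increments: [0,0,-0.003,0,0,0,0,0,-0.004,0,0,0,0,0,-0.005,0,0,0,0,0,-0.005,0,0,0,0,0,-0.003,0,0,0,0,0,0,0,0,0,0,0,0,0,0,0]

```text
time: 13.23
tool_pos: [0.4875, 0.0782, 0.2444]
tcp_rot: [-3.139, 0.0, 3.06]
wrist_force: [-0.3, 0.5, -9.0]
gripper_width: 0.0239
grasp_force: 30.0
```

Full weight (9 N) is on the wrist and the grip is 24 mm wide. Lift the rest (total about 80 mm).

pendant:
  increments: [0,0,-0.005,0,0,0,0,0,-0.008,0,0,0,0,0,-0.01,0,0,0,0,0,-0.01,0,0,0,0,0,-0.01,0,0,0,0,0,-0.008,0,0,0,0,0,-0.006,0,0,0,0,0,-0.003,0,0,0]

```text
time: 13.9
tool_pos: [0.4878, 0.0786, 0.3055]
tcp_rot: [-3.14, 0.002, 3.06]
wrist_force: [0.5, -0.2, -9.0]
gripper_width: 0.0242
grasp_force: 30.0
```

pendant:
  increments: [0,0,0,0,0,0,0,0,0,0,0,0,0,0,0,0,0,0,0,0,0,0,0,0,0,0,0,0,0,0,0,0,0,0,0,0,0,0,0,0,0,0,0,0,0,0,0,0]

```text
time: 14.57
tool_pos: [0.4874, 0.0785, 0.3042]
tcp_rot: [-3.139, -0.0, 3.06]
wrist_force: [0.6, -0.2, -9.2]
gripper_width: 0.024
grasp_force: 30.0
```

Run:
```python
from h import *
p,d=grab('side','j');W=cloud('side',d);h=cv2.cvtColor(p,cv2.COLOR_RGB2HSV).astype(int);x,y,z=W[...,0],W[...,1],W[...,2]
m=(h[...,0]>105)&(h[...,0]<128)&(h[...,1]>120)&(x>.4)&(x<.6)&(y>-.06)&(y<.25)&(d>0)&(z<.16)&(z>.12)
q=W[m];q=q[(q[:,0]<.462)|(q[:,0]>.515)]
for a in(q[q[:,0]<.47],q[q[:,0]>.51]):print(len(a),[ (a[(a[:,1]>l)&(a[:,1]<l+.06)][:,2].max().round(3) if ((a[:,1]>l)&(a[:,1]<l+.06)).any() else None) for l in(-.04,.02,.08,.14)])
cv2.imwrite('pics/j.png',cv2.resize(p[60:290,120:340][...,::-1],(570,596),interpolation=2));print(env.sense()['joint_vel'].round(3))
```

```text
68 [np.float64(0.148), np.float64(0.149), np.float64(0.146), np.float64(0.136)]
32 [np.float64(0.147), None, None, np.float64(0.145)]
[ 0.    -0.001 -0.    -0.     0.002 -0.001  0.003]
```

View pics/j.png

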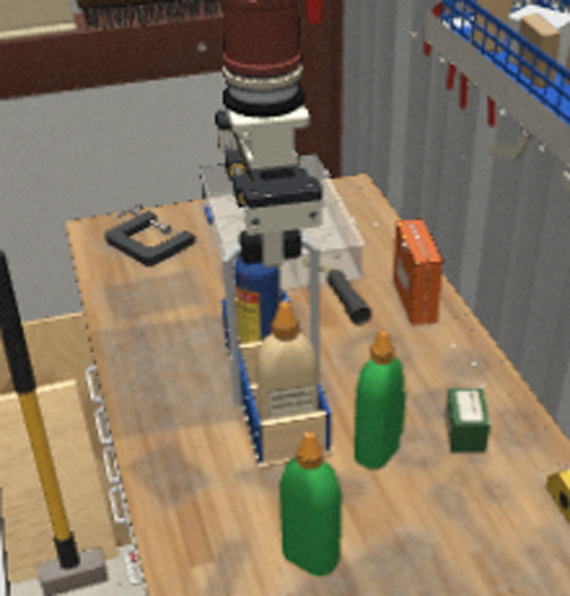

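The caddy hangs level-looking with both items standing and the bystanders unmoved. I'll check the pitch numerically, since one rim reading was lower.

Run:
```python
from h import *
p,d=grab('side','k');W=cloud('side',d);h=cv2.cvtColor(p,cv2.COLOR_RGB2HSV).astype(int);x,y,z=W[...,0],W[...,1],W[...,2]
b=(h[...,0]>105)&(h[...,0]<128)&(h[...,1]>110)&(d>0)&(x>.4)&(x<.6)&(y>-.06)
for s,xm in(('-x',x<.47),('+x',x>.505)):
    q=W[b&xm&(z>.125)&(z<.155)&(y<.23)];print(s,[(l,round(q[(abs(q[:,1]-l)<.015)][:,2].max(),3)) for l in np.arange(-.02,.22,.03) if (abs(q[:,1]-l)<.015).any()])
for lo in(.155,.17,.185,.2,.215):
    q=W[b&(abs(z-lo)<.008)&(y>.1)&(y<.25)]
    if len(q):print('can front',lo,len(q),np.percentile(q[:,1],10).round(4),np.median(q[:,0]).round(3))
q=W[(h[...,0]>10)&(h[...,0]<30)&(h[...,1]<140)&(x>.42)&(x<.54)&(abs(y-.0)<.06)&(z>.15)&(z<.22)&(d>0)]
for lo in(.16,.175,.19,.205):
    a=q[abs(q[:,2]-lo)<.007]
    if len(a):print('bottle',lo,len(a),np.percentile(a[:,1],10).round(4),a[:,0].mean().round(3))
```

```text
-x [(np.float64(-0.02), np.float64(0.148)), (np.float64(0.009999999999999998), np.float64(0.149)), (np.float64(0.039999999999999994), np.float64(0.148)), (np.float64(0.06999999999999999), np.float64(0.147)), (np.float64(0.09999999999999999), np.float64(0.147)), (np.float64(0.19), np.float64(0.146))]
+x [(np.float64(-0.02), np.float64(0.148)), (np.float64(0.009999999999999998), np.float64(0.147)), (np.float64(0.19), np.float64(0.145))]
can front 0.155 14 0.1352 0.494
can front 0.17 23 0.1339 0.498
can front 0.185 26 0.1334 0.501
can front 0.2 34 0.1336 0.498
can front 0.215 63 0.1342 0.488
bottle 0.16 87 -0.015 0.477
bottle 0.175 96 -0.0156 0.478
bottle 0.19 92 -0.0143 0.479
bottle 0.205 113 -0.0124 0.479
```

```bash
python3 -c "
from cell import env
print(env.hand_in())"
```

```text
the job is handed in; nothing more can be done
None
```

The can is upright and released in its bay, and I handed in with the caddy held still by its handle about 8 cm up, level to about 0.015 rad; can and bottle are standing and nothing else was touched as far as the pictures show, but the judge's verdict was not returned.

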